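# Fit the bayonet lamp into its inclined holder

## Robot

A 6-joint arm with a two-finger parallel gripper is mounted at the origin on a cart in front of the work surface, level with it; the furniture and walls round the work are solid. World frame = base frame: x ahead of the robot, y to its left, z up, the work surface at z = 0. Lengths are in m, angles in degrees, forces in N, time in s.
With the tool pointing down it reaches from about 0.25 to 0.775 m from the base axis. Payload 4 kg.
Tool frame: the origin (TCP) lies at the very end of the fingers, on their centre line; the grasp point (between the pads) lies 19 mm behind it; z points along the fingers, y is the line along which they close (so a half turn about z gives the same grasp; the last joint's range is limited). The gripper opens to 94 mm and grips with 3 to 60 N. Pads are 16 mm wide; open, the fingers measure 119 mm over their backs; the gripper's body (75 mm by 177 mm) begins 78 mm behind the grasp point.
Start: joints at [-76.897, 4.996, 78.535, -0, 96.463, -5.907], TCP at [0.179, -0.52, 0.179] pointing down, gripper open.
Joint ranges: [-177.83, 177.83], [-43.37, 116.18], [15.69, 146.23], [-61.86, 241.86], [9.47, 152.12], [-147.06, 147.06]. Speed limits (degrees/s): [159.86, 159.86, 180, 180, 180, 180].

## Interface

Orientations are given as a 3x3 rotation matrix whose columns are the frame's x, y, z axes.
In Python, from bench import robot gives the robot as it stands.
- The arm moves only by the tool arm_command, never from a script. Its argument "series" is a list that holds one entry, the list of rows, each a list of 7 numbers: the shift along the tool's x, y, z normalised to -1 to 1, where 1 is 0.2 m, then the turn, a rotation vector about the tool's x, y, z normalised to -1 to 1, where 1 is 45 degrees, then the closure, from 0 (fully open) to 1 (shut). A call has 1 to 12 rows; each row is the pose to reach, as a shift and turn from the pose commanded when the call began, along the tool's axes at that moment; what a row does not reach only later rows make up. A row lasts 1/12 s, in which the tool goes at most 41.7 mm and 7.16 degrees, less where a joint would pass 70% of its speed; a pose out of reach is approached as far as the arm can. A call with a number of a shift or a turn outside -1 to 1 is refused whole. A call with a gripper value outside its range is refused whole. The fingers move at their own pace and stop on an object; "force" is the grip in N (left out, the last holds). Time passes only in rows, so rows that repeat a pose let the fingers close. It gives the time, the measured TCP pose, the force, the opening and the grip force at its end, in the units of the state.
- robot.sense(): the state, without advancing time (a new reading comes with each control period).
- robot.get_image(name): name is "scene" or "top" or "wrist"; returns a dict with "img" (400x640x3 uint8, red, green, blue), "range_z" (400x640 float32, m along the optical axis (not along the pixel's ray), 0 where there is no reading), "camera_matrix" (3x3 intrinsics, pixels), "distortion" ([k1, k2, p1, p2, k3] as OpenCV has them; the pictures are not rectified), "origin" and "attitude" of the camera in the world. Camera axes: x right, y up, looking along -z (the intrinsics and any distortion apply to the point x, -y, -z); pixel columns grow to the right and rows downward; lengths in m; the calibration is good to about 2 mm. A picture is of the moment at which its call begins.
- robot.job_done(): hands the job in; it is judged then, once.
The state is a dict: "t": time; "joint_positions": joint angles; "qvel": joint speeds; "joint_efforts": joint torques, N m; "ee_pos": TCP position; "eef_rot": TCP orientation; "contact_force": force on the tool from outside, world axes, zero at the start; "torque": the same for the moment, N m; "opening": finger opening in m; "gripper_force": force on a finger pad.
Only numpy, scipy, OpenCV 4.12 (cv2) and the standard library are available. Lean on these libraries where they do the work, as an engineer would, in place of code of your own. Each camera call takes 0.05 s, during which the arm holds its last target. There are 200 camera calls.

## Task

The small inspection light's holder, which leans towards you, has no lamp. Pull open the drawer of the blue parts cabinet, take out the bayonet lamp and fit it in the holder: feel for the slots, press the lamp in against the spring, turn it clockwise as far as it goes and ease off so that it springs back a little into its catch and stays locked in the holder when you let go. The drawer may stay open; leave the other things on the desk where they are.

Things in the scene. Friction and masses are not known exactly. Their poses are not given: they have to be found in the camera images.
- parts_cabinet: origin at the middle of its lower front edge: blue sheet-metal cabinet, 190 (x, depth) x 170 (y) x 112 (z) mm, on the desk, with one grey drawer; x points to the cabinet's back, z up; the drawer front faces -x. The drawer front's top is 106 mm above the desk, its side walls' 53 mm
- drawer (a joint): drawer slide: 0 m shut (start), 0.125 m fully open; moves towards the cabinet's -x; friction about 1 N. Fully open, the lamp stands 62 mm behind the drawer front and 63 mm in front of the cabinet's top edge
- drawer_knob (a point): grip point of the drawer's round aluminium knob: 28 mm in front of the drawer front, 88 mm above the desk; the knob's head is 20 mm in diameter, 13 mm thick (23 to 36 mm out from the front), on a 12 mm stem; its axes are the cabinet's
- lamp_nest (a point): centre of the top of the black ring in the drawer (outer diameter 43, inner 33 mm, top 37 mm above the desk) in which the lamp stands upright, its collar resting on the ring; moves with the drawer
- bayonet_lamp: lamp, about 90 g, 78 mm long; origin at the centre of the lower end of its steel stub, z along the lamp towards the diffuser. Stub: diameter 22, length 27 mm, foot tapered to 17 mm. Collar: diameter 38 mm, underside at z = 27 mm. Above it a finned neck of 36 mm diameter up to z = 44 mm, then the diffuser
- lamp_grip (a point): grip point in the milky white block-shaped diffuser, on the lamp's axis at z = 66 mm; the block measures 34 (x) x 24 (y) x 34 mm, from z = 44 to 78 mm: grasp it across y. Axes as the lamp's
- lamp_pins (a point): middle of the two round brass pins, on the lamp's axis at z = 12 mm; half a turn apart; they point along the lamp's +x and -x, are 5 mm in diameter and reach 15 mm from the axis
- lamp_stand: inspection light's stand: base 92 x 84 x 12 mm fixed to the desk, origin at the centre of its underside, grey neck to the holder
- holder: inclined lamp holder; origin at the centre of the flat mouth of its brass sleeve, 125 mm above the desk; z along the sleeve's axis out of the mouth, leaning 35 degrees from vertical; y is horizontal. Bore 24.4, outer diameter 37 mm. Two slots 6.5 mm wide for the pins, half a turn apart; their line lies at an unmeasured 0.15 to 0.70 rad counterclockwise of the x axis, looking into the mouth
- holder_bottom (a point): on the sleeve's axis 24.5 mm inside the mouth: where the lamp's origin is when pressed fully in. Coming in, the pins meet the mouth with the lamp's origin 9.5 mm inside; in the slots it goes on, from 13 mm against a sprung contact (3 N, 10 N at the bottom). At the bottom it turns about 50 degrees (0.9 rad) clockwise to a stop
- holder_catch (a point): on the sleeve's axis 19.5 mm inside the mouth: where the lamp's origin is when it is locked. Eased off at or up to 0.15 rad before the stop, the spring lifts the pins into the catch; a lamp that is not locked is pushed out to 13 mm. Axes as the holder's
- masking_tape: bystander: roll of masking tape, 103 mm across, 25 mm high; origin under its centre
- silicone_dish: bystander: small red dish, 54 mm across, 22 mm high; origin under its centre
- paste_pot: bystander: white and blue round pot, 68 mm across, 43 mm high; origin under its centre
- dropper_bottle: bystander: brown dropper bottle, 33 mm across, 102 mm high; origin under its centre
- strip_carton: bystander: small white carton 44 x 67 x 26 mm; origin under its centre

How it is judged:
By the outcome, as a careful person would: the job done as asked, in the order asked, and still so for the second after the job is handed in, with the robot touching nothing.
It also fails if it takes over 64 s, if anything falls off the work surface, if the arm or the gripper's body presses on something with over 40 N, if the wrist force passes 120 N, or if a joint passes its speed limit or range.

## Working session

There is one attempt and no reset: what is moved stays moved. The work goes in short steps, Python scripts to look and compute and a tool call to move; the robot and the scene stay as the last step left them, time stands still between calls to the robot, and variables do not carry over. Pictures are saved under pics/ and viewed, at most 11 in all, crops included, and the job is handed in when it is done.

Besides the shell and the picture viewer there is one more tool, called after "Call:" in YAML: its name, and indented under it one key for each argument. arm_command: Moves the arm, as the interface text tells. Scaled input: -1 to 1 covers 0.2 m each way for a shift and 45 degrees each way for a turn. Its arguments: {"type":"object","properties":{"series":{"type":"array","items":{"type":"array","items":{"type":"array","items":{"type":"number","minimum":-1,"maximum":1}}}},"force":{"type":"number"}},"required":["series"]}

```bash
mkdir -p pics; cat > h.py <<'E'
import numpy as np, cv2
from bench import robot
def grab(n,save=None):
    d=robot.get_image(n)
    if save: cv2.imwrite('pics/'+save,cv2.cvtColor(d['img'],cv2.COLOR_RGB2BGR))
    return d
def pts(d,uv):
    """pixel list -> world via depth"""
    uv=np.array(uv,float).reshape(-1,1,2)
    n=cv2.undistortPoints(uv,np.array(d['camera_matrix']),np.array(d['distortion'])).reshape(-1,2)
    i=uv.reshape(-1,2).round().astype(int); z=d['range_z'][i[:,1],i[:,0]]
    c=np.c_[n[:,0]*z,-n[:,1]*z,-z]
    return c@np.array(d['attitude']).T+np.array(d['origin'])
def cloud(d):
    u,v=np.meshgrid(np.arange(640),np.arange(400))
    return pts(d,np.c_[u.ravel(),v.ravel()]).reshape(400,640,3)
E
python3 - <<'E'
from h import *
a=grab('scene','s1.png');b=grab('top','t1.png')
import pickle; pickle.dump((a,b),open('c.pkl','wb'))
np.set_printoptions(precision=3,suppress=True)
for d in (a,b): print(d['origin'],d['attitude'],d['camera_matrix'],d['distortion'])
print(robot.sense())
E
```

```text
[0.236 0.6   0.814] [[-0.917  0.26  -0.302]
 [-0.399 -0.586  0.705]
 [ 0.007  0.767  0.641]] [[445.43    0.    307.67 ]
 [  0.    445.43  197.576]
 [  0.      0.      1.   ]] [-0.016  0.     0.     0.     0.   ]
[ 0.338 -0.179  1.62 ] [[ 0.009  0.985 -0.171]
 [-1.     0.007 -0.015]
 [-0.013  0.171  0.985]] [[487.914   0.    315.169]
 [  0.    487.914 195.621]
 [  0.      0.      1.   ]] [-0.087  0.     0.     0.     0.   ]
{'t': 0.1, 'joint_positions': array([-76.897,   5.036,  78.613,  -0.001,  96.463,  -5.906]), 'qvel': array([ 0.008, -0.1  , -0.203, -0.157,  0.015,  0.021]), 'joint_efforts': array([  0.002, -34.125, -30.33 ,   0.072,   0.03 ,  -0.   ]), 'ee_pos': array([ 0.179, -0.519,  0.178]), 'eef_rot': array([[ 0.945,  0.326, -0.   ],
       [ 0.326, -0.945,  0.002],
       [ 0.   , -0.002, -1.   ]]), 'contact_force': array([0.097, 0.725, 0.35 ]), 'torque': array([-0.028, -0.038, -0.056]), 'gripper_force': 0.0, 'opening': 0.09378935568516326}
```

View pics/s1.png

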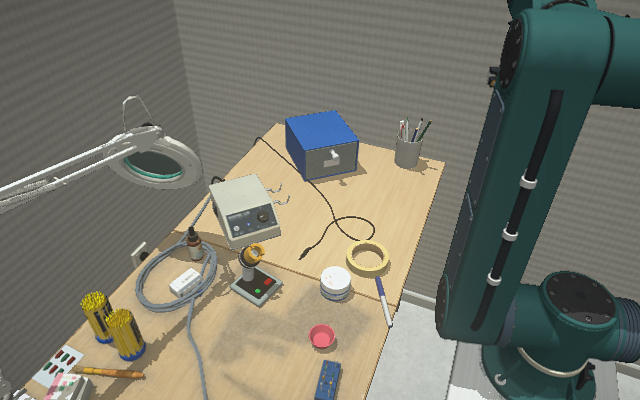

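View pics/t1.png

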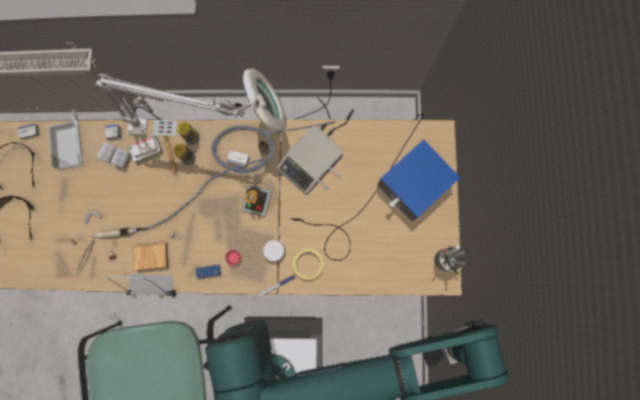

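Scene view: the blue cabinet is at about (322,145) with its knob at (334,157). The holder is at (253,253), on its stand at (256,284). Next I measure both in the point clouds.

```bash
python3 - <<'E'
from h import *; import pickle
np.set_printoptions(precision=4,suppress=True)
a,b=pickle.load(open('c.pkl','rb'))
for n,d in (('scene',a),('top',b)):
    P=cloud(d); im=d['img'].astype(int); blue=(im[...,2]>im[...,0]+60)&(P[...,2]>.1)&(P[...,2]<.125)
    k=cv2.morphologyEx(blue.astype(np.uint8),cv2.MORPH_OPEN,np.ones((3,3)))>0
    Q=P[k]; r=cv2.minAreaRect((Q[:,:2]*1000).astype(np.float32)); print(n,len(Q),np.median(Q[:,2]),r,cv2.boxPoints(r)/1000)
P=cloud(a)
for nm,uv in dict(knob=[(333,155),(335,157),(331,154)],front=[(315,165),(345,168),(312,158),(350,156)],desk=[(300,250)],base=[(232,290),(262,303),(282,281),(256,267)]).items(): print(nm,pts(a,uv))
def crop(d,x0,y0,x1,y1,s): return cv2.resize(cv2.cvtColor(d['img'],cv2.COLOR_RGB2BGR)[y0:y1,x0:x1],None,fx=s,fy=s,interpolation=cv2.INTER_CUBIC)
c1=crop(a,225,235,290,310,6); c2=crop(a,280,105,365,180,5); c3=crop(b,235,180,275,220,8)
H=max(c.shape[0] for c in(c1,c2)); 
out=np.hstack([cv2.copyMakeBorder(c,0,H-c.shape[0],0,0,0) for c in(c1,c2[:, :400])])[:600]
cv2.imwrite('pics/crop1.png',out); print(out.shape)
E
```

```text
scene 1838 0.11173254239466063 ((661.1245727539062, -486.0013427734375), (171.0530548095703, 197.10757446289062), 43.18540954589844) [[ 0.5313 -0.4727]
 [ 0.6662 -0.6164]
 [ 0.7909 -0.4993]
 [ 0.656  -0.3556]]
top 2969 0.11336713225626505 ((660.2714233398438, -488.0780944824219), (166.28443908691406, 189.19432067871094), 42.740928649902344) [[ 0.535  -0.475 ]
 [ 0.6634 -0.614 ]
 [ 0.7855 -0.5011]
 [ 0.6571 -0.3622]]
knob [[ 0.5833 -0.3918  0.0954]
 [ 0.5759 -0.3888  0.0925]
 [ 0.5943 -0.4055  0.0873]]
front [[ 0.6345 -0.3836  0.0509]
 [ 0.562  -0.4467  0.0196]
 [ 0.6402 -0.3738  0.0803]
 [ 0.553  -0.4587  0.0584]]
desk [[ 0.5542 -0.0979  0.0022]]
base [[0.6454 0.0769 0.0004]
 [0.5634 0.0852 0.0066]
 [0.5522 0.0081 0.0015]
 [0.6233 0.002  0.0111]]
(450, 790, 3)
```

View pics/crop1.png

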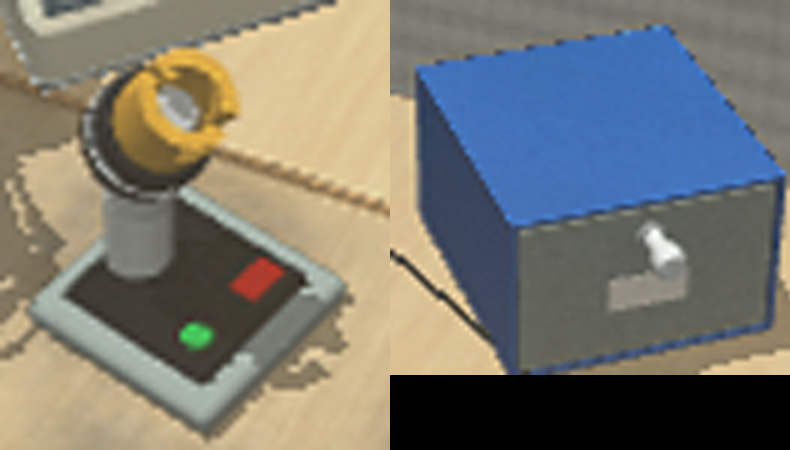

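The crop shows the brass mouth at about (257,253) in the scene, facing up and to the right, with visible slots. The knob head is at (334,156). Now I fit the holder cloud and check the wrist camera's mounting.

```bash
python3 - <<'E'
from h import *; import pickle
np.set_printoptions(precision=4,suppress=True)
a,b=pickle.load(open('c.pkl','rb'))
for n,d in (('scene',a),('top',b)):
    P=cloud(d); im=d['img'].astype(int)
    roi=(np.linalg.norm(P[...,:2]-[.6,.04],axis=2)<.12)
    m=roi&(P[...,2]>.085)&(im[...,0]>im[...,2]+60)&(im[...,0]>120)
    Q=P[m]; print(n,len(Q),Q.mean(0),Q.min(0),Q.max(0))
    s=roi&(P[...,2]>.004)&(P[...,2]<.03); r=cv2.minAreaRect((P[s][:,:2]*1000).astype(np.float32)); print(r)
d=robot.get_image('wrist'); s=robot.sense(); R=s['eef_rot']
print('cam in tool',R.T@(np.array(d['origin'])-s['ee_pos']),'\n',R.T@np.array(d['attitude']),d['camera_matrix'],d['distortion'])
E
```

```text
scene 214 [0.595  0.0497 0.1207] [0.5752 0.03   0.0912] [0.6186 0.0671 0.1355]
((616.2421264648438, 37.95683288574219), (207.44349670410156, 203.8272247314453), 20.95890998840332)
top 101 [0.5953 0.0442 0.1215] [0.5773 0.027  0.0968] [0.6156 0.0637 0.1382]
((601.28076171875, 38.765380859375), (236.52267456054688, 231.2113800048828), 44.193016052246094)
cam in tool [ 0.0805 -0.0003 -0.2063] 
 [[-0.0002  0.9608  0.2772]
 [ 1.      0.0002  0.0002]
 [ 0.0001  0.2772 -0.9608]] [[336.4382   0.     321.9149]
 [  0.     336.4382 201.5732]
 [  0.       0.       1.    ]] [-0.016  0.     0.     0.     0.   ]
```

Call:
arm_command:
  series:
    - [[1, 0.1, -0.15, 0, 0, 1, 0], [1, 0.1, -0.15, 0, 0, 1, 0], [1, 0.1, -0.15, 0, 0, 1, 0], [1, 0.1, -0.15, 0, 0, 1, 0], [1, 0.1, -0.15, 0, 0, 1, 0], [1, 0.1, -0.15, 0, 0, 1, 0], [1, 0.1, -0.15, 0, 0, 1, 0]]

```text
t: 0.73
ee_pos: [0.378, -0.4724, 0.2087]
eef_rot: [[0.899, -0.439, 0.001], [-0.439, -0.899, 0.0], [0.0, -0.001, -1.0]]
contact_force: [-0.5, 0.1, -0.2]
opening: 0.0938
gripper_force: 0.0
```

```bash
cat >> h.py <<'E'
from scipy.spatial.transform import Rotation as Rn
def plane(d,uv,z):
    n=cv2.undistortPoints(np.array(uv,float).reshape(-1,1,2),np.array(d['camera_matrix']),np.array(d['distortion'])).reshape(-1,2)
    r=np.c_[n[:,0],-n[:,1],-np.ones(len(n))]@np.array(d['attitude']).T; o=np.array(d['origin'])
    return o+r*((z-o[2])/r[:,2])[:,None]
def go(p,R):
    """shift and turn, normalised, from the present pose to tool position p, orientation R"""
    s=robot.sense(); T=s['eef_rot']
    print('at',s['ee_pos'],'q',s['joint_positions'],'F',s['contact_force'],'open',s['opening'],'t',s['t'])
    print('shift',T.T@(np.array(p)-s['ee_pos'])/.2,'turn',Rn.from_matrix(T.T@R).as_rotvec(degrees=True)/45)
def down(yaw_y):
    a=np.radians(yaw_y); y=np.array([np.cos(a),np.sin(a),0]); z=np.array([0,0,-1.]); return np.c_[np.cross(y,z),y,z]
E
python3 - <<'E'
from h import *; import pickle
np.set_printoptions(precision=4,suppress=True)
a,b=pickle.load(open('c.pkl','rb'))
s=lambda x,y:(225+x/6,235+y/6)
C=plane(a,[s(35,307),s(205,423),s(345,290),s(180,195)],.012); print(C, C.mean(0)); 
for i in range(4): v=C[(i+1)%4]-C[i]; print(np.linalg.norm(v),np.degrees(np.arctan2(v[1],v[0])))
print(plane(a,[s(138,265)],.012))
go([.577,-.397,.18],down(-137))
E
```

```text
[[0.6476 0.0761 0.012 ]
 [0.5637 0.097  0.012 ]
 [0.5441 0.0214 0.012 ]
 [0.6242 0.005  0.012 ]] [0.5949 0.0499 0.012 ]
0.0863795903823107 165.9941759829554
0.07804589427601738 -104.55896894702477
0.08178504839859939 -11.583601035000525
0.07478251041279604 71.83708911553654
[[0.622  0.0425 0.012 ]]
at [ 0.378  -0.4724  0.2087] q [-56.7292  11.8952  67.4009   0.0495 100.7041  59.3009] F [-0.5328  0.1183 -0.2499] open 0.09381192308083676 t 0.7333
shift [ 0.7285 -0.7751  0.1444] turn [-0.001  -0.0004  0.4662]
```

Call:
arm_command:
  series:
    - [[0.73, -0.775, 0.14, 0, 0, 0.466, 0.3], [0.73, -0.775, 0.14, 0, 0, 0.466, 0.3], [0.73, -0.775, 0.14, 0, 0, 0.466, 0.3], [0.73, -0.775, 0.14, 0, 0, 0.466, 0.3], [0.73, -0.775, 0.14, 0, 0, 0.466, 0.3], [0.73, -0.775, 0.14, 0, 0, 0.466, 0.3], [0.73, -0.775, 0.14, 0, 0, 0.466, 0.3], [0.73, -0.775, 0.14, 0, 0, 0.466, 0.3]]

```text
t: 1.4
ee_pos: [0.5735, -0.3983, 0.1801]
eef_rot: [[0.683, -0.73, -0.002], [-0.73, -0.683, 0.0], [-0.002, 0.001, -1.0]]
contact_force: [-0.6, -0.7, 0.0]
opening: 0.0658
gripper_force: 0.0
```

```bash
python3 - <<'E'
from h import *
np.set_printoptions(precision=4,suppress=True)
go([.577,-.397,.069],down(-137))
d=grab('wrist','w1.png')
E
```

```text
at [ 0.5735 -0.3983  0.1801] q [-39.3947  24.5945  54.4257  -0.0605 101.0842  97.5085] F [-0.5572 -0.725   0.0289] open 0.06584581087623252 t 1.4
shift [ 0.008  -0.0177  0.5553] turn [0.0016 0.0021 0.0019]
```

View pics/w1.png

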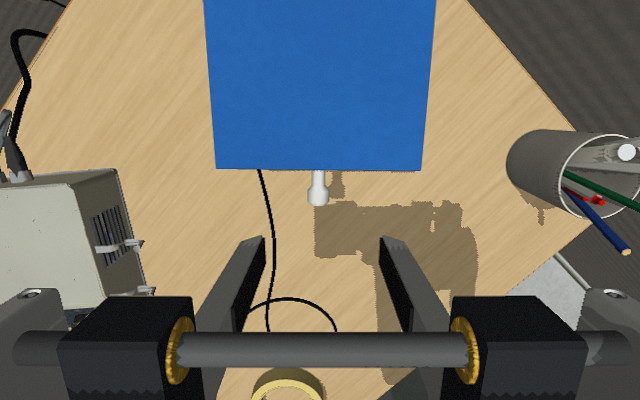

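The knob head is at (318,195) with the cabinet edge square behind it at v≈168, and it is centred between the fingers. I measure it.

```bash
python3 - <<'E'
from h import *
np.set_printoptions(precision=4,suppress=True)
d=grab('wrist'); s=robot.sense()
P=cloud(d); print((P[185:206:5,318]), plane(d,[(318,199),(318,204),(318,187)],.088), pts(d,[(300,163),(218,165),(420,165)]))
Q=P[170:210,300:336].reshape(-1,3); Q=Q[(Q[:,2]>.075)&(Q[:,2]<.105)]; L=(Q-s['ee_pos'])@s['eef_rot']; print('knob in tool',L.min(0),L.max(0),L.mean(0))
E
```

```text
[[ 0.5829 -0.4053  0.0945]
 [ 0.5802 -0.4025  0.0974]
 [ 0.5774 -0.3994  0.0987]
 [ 0.574  -0.3958  0.0976]
 [ 0.5706 -0.3921  0.0964]] [[ 0.5729 -0.3944  0.088 ]
 [ 0.5696 -0.3909  0.088 ]
 [ 0.5806 -0.4028  0.088 ]] [[ 0.6091 -0.4121  0.1125]
 [ 0.6576 -0.3649  0.113 ]
 [ 0.498  -0.4867  0.0004]]
knob in tool [-0.0077 -0.0148  0.0817] [0.025  0.0045 0.094 ] [ 0.0076 -0.0051  0.0868]
```

Call:
arm_command:
  series:
    - [[0.015, -0.012, 0.55, 0, 0, 0, 0.3], [0.015, -0.012, 0.55, 0, 0, 0, 0.4], [0.015, -0.012, 0.55, 0, 0, 0, 0.4], [0.015, -0.012, 0.55, 0, 0, 0, 0.5], [0.015, -0.012, 0.55, 0, 0, 0, 0.9], [0.015, -0.012, 0.55, 0, 0, 0, 0.9], [0.015, -0.012, 0.55, 0, 0, 0, 0.9], [0.015, -0.012, 0.55, 0, 0, 0, 0.9], [0.015, -0.012, 0.55, 0, 0, 0, 0.9]]
  force: 15

```text
t: 2.25
ee_pos: [0.5787, -0.4, 0.074]
eef_rot: [[0.682, -0.731, 0.004], [-0.731, -0.682, -0.003], [0.005, -0.001, -1.0]]
contact_force: [0.1, 0.3, -1.2]
opening: 0.0201
gripper_force: 0.0
```

Call:
arm_command:
  series:
    - [[-0.05, 0, 0, 0, 0, 0, 0.9], [-0.15, 0, 0, 0, 0, 0, 0.9], [-0.25, 0, 0, 0, 0, 0, 0.9], [-0.35, 0, 0, 0, 0, 0, 0.9], [-0.45, 0, 0, 0, 0, 0, 0.9], [-0.55, 0, 0, 0, 0, 0, 0.9], [-0.6, 0, 0, 0, 0, 0, 0.9], [-0.62, 0, 0, 0, 0, 0, 0.9], [-0.63, 0, 0, 0, 0, 0, 0.9], [-0.63, 0, 0, 0, 0, 0, 0.9]]

```text
t: 3.08
ee_pos: [0.4923, -0.3074, 0.0716]
eef_rot: [[0.683, -0.731, 0.001], [-0.731, -0.683, -0.001], [0.002, -0.0, -1.0]]
contact_force: [0.1, 0.1, 0.2]
opening: 0.0097
gripper_force: 0.0
```

The opening of 9.7 mm suggests the knob slipped or was never gripped, so I look.

```bash
python3 - <<'E'
from h import *
np.set_printoptions(precision=4,suppress=True)
a=grab('scene'); w=grab('wrist')
cv=lambda d:cv2.cvtColor(d['img'],cv2.COLOR_RGB2BGR)
c=cv2.resize(cv(a)[90:200,270:410],None,fx=3,fy=3); w=cv2.resize(cv(w)[0:330,120:520],None,fx=.9,fy=1)
cv2.imwrite('pics/m2.png',np.hstack([c,w])); print(robot.sense()['opening'],robot.sense()['gripper_force'])
E
```

```text
0.00949191623983684 0.0
```

View pics/m2.png

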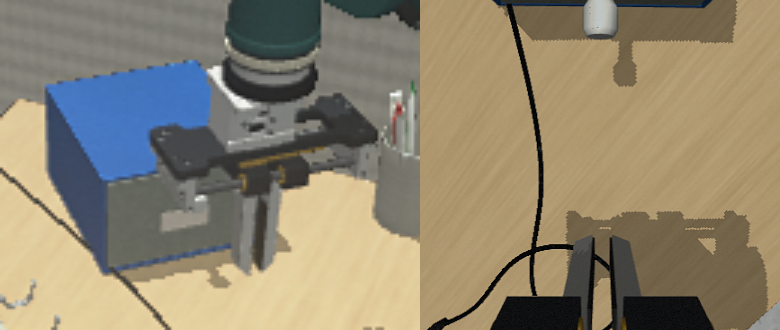

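The drawer is still shut: I pulled before the fingers had closed. I open them, return, wait for the grip and check it.

Call:
arm_command:
  series:
    - [[0, 0, 0.01, 0, 0, 0, 0.5], [0, 0, 0.01, 0, 0, 0, 0.5], [0, 0, 0.01, 0, 0, 0, 0.5], [0.2, 0, 0.01, 0, 0, 0, 0.5], [0.4, 0, 0.01, 0, 0, 0, 0.5], [0.55, 0, 0.01, 0, 0, 0, 0.5], [0.62, 0, 0.01, 0, 0, 0, 0.5], [0.62, 0, 0.01, 0, 0, 0, 0.95], [0.62, 0, 0.01, 0, 0, 0, 0.95], [0.62, 0, 0.01, 0, 0, 0, 0.95], [0.62, 0, 0.01, 0, 0, 0, 0.95], [0.62, 0, 0.01, 0, 0, 0, 0.95]]
  force: 25

```text
t: 4.18
ee_pos: [0.5759, -0.3968, 0.0695]
eef_rot: [[0.683, -0.731, 0.0], [-0.731, -0.683, -0.0], [0.0, -0.0, -1.0]]
contact_force: [-0.3, -0.3, 0.5]
opening: 0.0174
gripper_force: 0.0
```

Call:
arm_command:
  series:
    - [[0, 0, 0, 0, 0, 0, 0.95], [0, 0, 0, 0, 0, 0, 0.95], [0, 0, 0, 0, 0, 0, 0.95]]

```text
t: 4.43
ee_pos: [0.5769, -0.3971, 0.0712]
eef_rot: [[0.683, -0.731, 0.002], [-0.731, -0.683, -0.001], [0.002, -0.001, -1.0]]
contact_force: [-0.1, 1.4, 6.0]
opening: 0.0047
gripper_force: 3.2
```

```bash
python3 - <<'E'
from h import *
np.set_printoptions(precision=4,suppress=True)
w=grab('wrist'); a=grab('scene'); s=robot.sense()
cv=lambda d:cv2.cvtColor(d['img'],cv2.COLOR_RGB2BGR)
cv2.imwrite('pics/m3.png',np.hstack([cv2.resize(cv(w)[120:320,230:410],None,fx=2.2,fy=2.2),cv2.resize(cv(a)[120:200,290:370],(400,440))]))
print(s['opening'],s['gripper_force'],s['contact_force'],s['ee_pos'])
E
```

```text
0.004896072342463309 3.3874490510601163 [-0.5547  1.9264  5.992 ] [ 0.5769 -0.3971  0.0712]
```

View pics/m3.png

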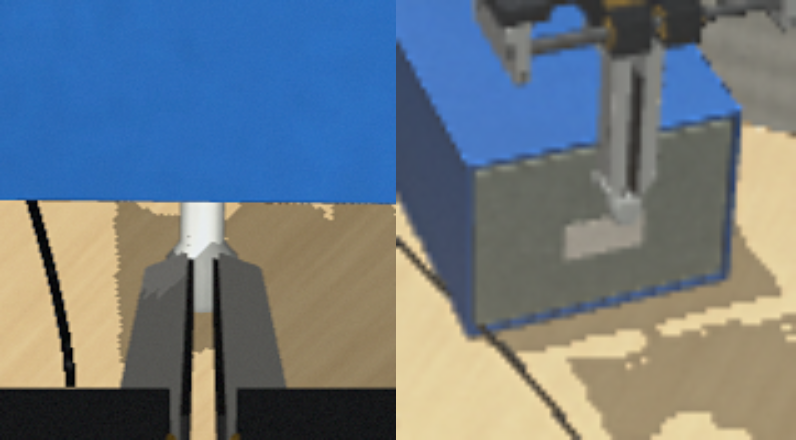

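```bash
python3 - <<'E'
from h import *
np.set_printoptions(precision=4,suppress=True)
w=grab('wrist'); s=robot.sense(); P=cloud(w); L=(P-s['ee_pos'])@s['eef_rot']
for v in (212,220,228,234,238,242,248,255,262):
  print(v,[ (u,*(L[v,u]*1000).round(0)) for u in (300,308,316,322,328,336,344)])
E
```

```text
212 [(300, np.float64(-9.0), np.float64(-19.0), np.float64(70.0)), (308, np.float64(-9.0), np.float64(-12.0), np.float64(70.0)), (316, np.float64(21.0), np.float64(-3.0), np.float64(-23.0)), (322, np.float64(22.0), np.float64(0.0), np.float64(-24.0)), (328, np.float64(21.0), np.float64(4.0), np.float64(-21.0)), (336, np.float64(-9.0), np.float64(12.0), np.float64(70.0)), (344, np.float64(-9.0), np.float64(19.0), np.float64(71.0))]
220 [(300, np.float64(-16.0), np.float64(-19.0), np.float64(71.0)), (308, np.float64(-16.0), np.float64(-12.0), np.float64(69.0)), (316, np.float64(16.0), np.float64(-3.0), np.float64(-22.0)), (322, np.float64(16.0), np.float64(0.0), np.float64(-23.0)), (328, np.float64(16.0), np.float64(4.0), np.float64(-22.0)), (336, np.float64(-16.0), np.float64(13.0), np.float64(71.0)), (344, np.float64(-16.0), np.float64(20.0), np.float64(71.0))]
228 [(300, np.float64(-24.0), np.float64(-19.0), np.float64(71.0)), (308, np.float64(-23.0), np.float64(-12.0), np.float64(69.0)), (316, np.float64(11.0), np.float64(-3.0), np.float64(-23.0)), (322, np.float64(12.0), np.float6
[... 2101 characters left out ...]
(-3.0), np.float64(-51.0)), (322, np.float64(-3.0), np.float64(0.0), np.float64(-29.0)), (328, np.float64(8.0), np.float64(3.0), np.float64(-51.0)), (336, np.float64(9.0), np.float64(7.0), np.float64(-54.0)), (344, np.float64(9.0), np.float64(11.0), np.float64(-54.0))]
262 [(300, np.float64(9.0), np.float64(-10.0), np.float64(-62.0)), (308, np.float64(9.0), np.float64(-6.0), np.float64(-61.0)), (316, np.float64(7.0), np.float64(-2.0), np.float64(-58.0)), (322, np.float64(-56.0), np.float64(0.0), np.float64(70.0)), (328, np.float64(8.0), np.float64(3.0), np.float64(-59.0)), (336, np.float64(9.0), np.float64(7.0), np.float64(-62.0)), (344, np.float64(9.0), np.float64(11.0), np.float64(-62.0))]
```

The fingers sit on top of the knob with Fz of 6 N. Their visible ends lie about 30 mm short of the nominal TCP. I lift off and measure the real fingertip position.

Call:
arm_command:
  series:
    - [[0, 0, -0.25, 0, 0, 0, 0.9], [0, 0, -0.25, 0, 0, 0, 0.5], [0, 0, -0.25, 0, 0, 0, 0.5], [0, 0, -0.25, 0, 0, 0, 0.5], [0, 0, -0.25, 0, 0, 0, 0.5]]

```text
t: 5.0
ee_pos: [0.5758, -0.3972, 0.1173]
eef_rot: [[0.682, -0.731, -0.002], [-0.731, -0.682, 0.001], [-0.002, 0.0, -1.0]]
contact_force: [-0.5, -0.3, -1.2]
opening: 0.0328
gripper_force: 0.0
```

```bash
python3 - <<'E'
from h import *
np.set_printoptions(precision=4,suppress=True)
w=grab('wrist','w4.png'); a=grab('scene'); s=robot.sense(); P=cloud(w); L=(P-s['ee_pos'])@s['eef_rot']*1000
print(s['ee_pos'],s['opening'],s['contact_force'])
m=(np.abs(L[...,0])<14)&(L[...,2]>-100)&(L[...,2]<20)&(np.abs(L[...,1])<70)&(P[...,2]>.105)
for side in (-1,1):
    Q=L[m&(side*L[...,1]>14)]; print(side,len(Q),'z max pctl',np.percentile(Q[:,2],[50,90,98,100]),'y',Q[:,1].min(),Q[:,1].max(),'x',Q[:,0].max())
    T=Q[Q[:,2]>np.percentile(Q[:,2],95)]; print(T.mean(0),T.max(0))
# same from scene camera
P=cloud(a); L=(P-s['ee_pos'])@s['eef_rot']*1000
m=(np.abs(L[...,0])<14)&(L[...,2]>-100)&(L[...,2]<20)&(np.abs(L[...,1])<45)&(P[...,2]>.104)
print('scene',len(L[m]),np.percentile(L[m][:,2],[50,90,98,100]))
uv=np.argwhere(m); print(uv.min(0),uv.max(0))
E
```

```text
[ 0.5755 -0.3969  0.1165] 0.04044714242941527 [0.1637 0.7954 0.8556]
-1 2472 z max pctl [-75.1514 -42.5767 -32.0939 -27.2213] y -28.283886580640587 -15.502276367805097 x 10.502114690467367
[  6.2967 -18.6827 -32.8606] [ 10.0613 -16.1002 -27.2213]
1 2516 z max pctl [-75.5986 -42.8556 -32.2168 -27.8915] y 16.326496928471524 29.03313746218595 x 10.414794026439669
[  6.3977  19.0483 -32.9251] [  9.8428  27.8529 -27.8915]
scene 296 [-67.7108 -37.7264 -30.0483 -27.3624]
[115 326] [143 349]
```

View pics/w4.png

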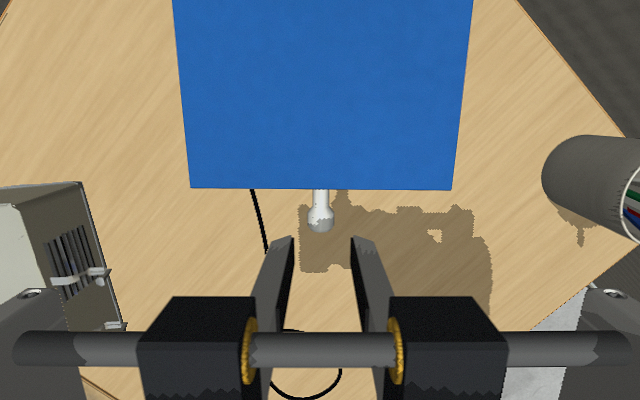

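The tips end at z≈-28 mm in the tool frame according to both cameras; the picture shows them at (292,238) and (350,238), level with the knob at (320,218). So I use 28 mm beyond the real tip as the reported TCP, and descend further for the knob.

Call:
arm_command:
  series:
    - [[0.01, 0, 0.2, 0, 0, 0, 0.5], [0.01, 0, 0.38, 0, 0, 0, 0.5], [0.01, 0, 0.38, 0, 0, 0, 0.5], [0.01, 0, 0.38, 0, 0, 0, 0.95], [0.01, 0, 0.38, 0, 0, 0, 0.95], [0.01, 0, 0.38, 0, 0, 0, 0.95], [0.01, 0, 0.38, 0, 0, 0, 0.95], [0.01, 0, 0.38, 0, 0, 0, 0.95]]
  force: 25

```text
t: 5.77
ee_pos: [0.5798, -0.3997, 0.0463]
eef_rot: [[0.683, -0.731, 0.005], [-0.731, -0.683, -0.003], [0.006, -0.002, -1.0]]
contact_force: [1.7, 1.6, 4.3]
opening: 0.0189
gripper_force: 25.0
```

Gripped, with 25 N at 19 mm. Now I pull.

Call:
arm_command:
  series:
    - [[-0.06, 0, 0, 0, 0, 0, 0.95], [-0.16, 0, 0, 0, 0, 0, 0.95], [-0.26, 0, 0, 0, 0, 0, 0.95], [-0.36, 0, 0, 0, 0, 0, 0.95], [-0.46, 0, 0, 0, 0, 0, 0.95], [-0.55, 0, 0, 0, 0, 0, 0.95], [-0.6, 0, 0, 0, 0, 0, 0.95], [-0.63, 0, 0, 0, 0, 0, 0.95], [-0.63, 0, 0, 0, 0, 0, 0.95], [-0.63, 0, 0, 0, 0, 0, 0.95]]

```text
t: 6.6
ee_pos: [0.4954, -0.3076, 0.0463]
eef_rot: [[0.683, -0.731, 0.009], [-0.731, -0.683, -0.003], [0.009, -0.004, -1.0]]
contact_force: [5.1, 2.8, 3.6]
opening: 0.0192
gripper_force: 25.0
```

Call:
arm_command:
  series:
    - [[0, 0, 0, 0, 0, 0, 0.4], [0, 0, 0, 0, 0, 0, 0.4], [0, 0, 0, 0, 0, 0, 0.4], [0, 0, -0.2, 0, 0, 0, 0.4], [0, 0, -0.4, 0, 0, 0, 0.3], [0, 0, -0.6, 0, 0, 0, 0.3], [0, 0, -0.6, 0, 0, 0, 0.3], [0, 0, -0.6, 0, 0, 0, 0.3]]

```text
t: 7.27
ee_pos: [0.4929, -0.3084, 0.1666]
eef_rot: [[0.682, -0.731, 0.005], [-0.731, -0.682, -0.005], [0.007, -0.0, -1.0]]
contact_force: [-0.4, 0.2, -0.3]
opening: 0.0651
gripper_force: 0.0
```

```bash
python3 - <<'E'
from h import *
np.set_printoptions(precision=4,suppress=True)
w=grab('wrist'); s=robot.sense(); P=cloud(w); print(s['ee_pos'],s['t'])
q=P[...,2]; m=(np.linalg.norm(P[...,:2]-[.553,-.3715],axis=2)<.035)&(q>.08)&(q<.096)
r=cv2.minAreaRect((P[m][:,:2]*10000).astype(np.float32)); print(m.sum(),np.median(q[m]),r,cv2.boxPoints(r)/1e4)
uv=np.argwhere(m); print(uv.min(0),uv.max(0)); c=uv.mean(0).astype(int); y0,x0=max(c[0]-75,0),c[1]-100
cv2.imwrite('pics/lamp.png',cv2.resize(cv2.cvtColor(w['img'],cv2.COLOR_RGB2BGR)[y0:y0+150,x0:x0+200],None,fx=4,fy=4,interpolation=cv2.INTER_CUBIC)); print(x0,y0)
E
```

```text
[ 0.4917 -0.3074  0.1636] 7.3167
1259 0.0884208289277521 ((5535.67578125, -3712.823974609375), (240.1177978515625, 339.7874450683594), 20.341585159301758) [[ 0.5364 -0.3595]
 [ 0.5482 -0.3914]
 [ 0.5707 -0.383 ]
 [ 0.5589 -0.3512]]
[ 72 300] [120 339]
219 21
```

View pics/lamp.png

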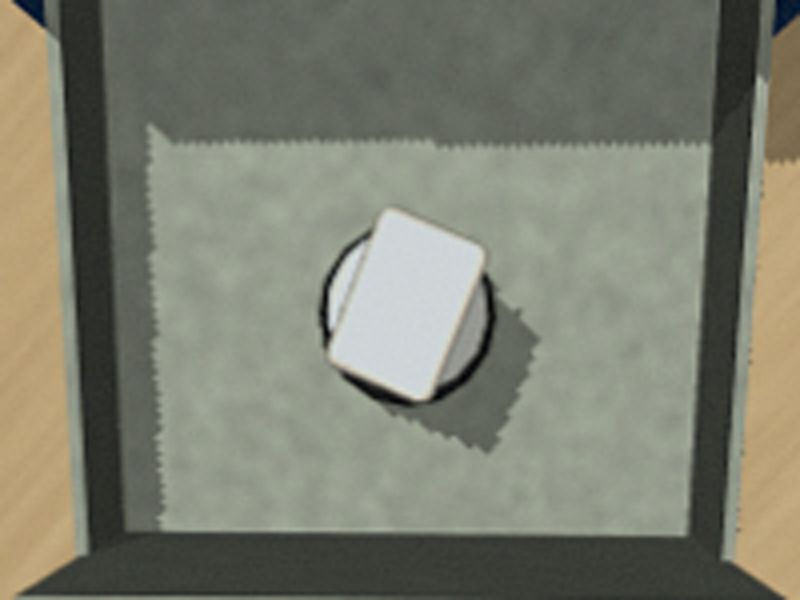

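The lamp's diffuser sits at crop centre (405,305), world (0.5536,-0.3713), top 0.088, size 24x34 mm, all as expected. Its short axis is at yaw 20.3°. I turn the tool to that yaw, which keeps joint 6 well inside its range for the later twist.

Call:
arm_command:
  series:
    - [[0.2, 0, 0, 0, 0, -1, 0.48], [0.445, -0.008, 0, 0, 0, -1, 0.48], [0.445, -0.008, 0, 0, 0, -1, 0.48], [0.445, -0.008, 0, 0, 0, -1, 0.48], [0.445, -0.008, 0, 0, 0, -1, 0.48], [0.445, -0.008, 0, 0, 0, -1, 0.48], [0.445, -0.008, 0, 0, 0, -1, 0.48]]

```text
t: 7.9
ee_pos: [0.5522, -0.3702, 0.1588]
eef_rot: [[1.0, -0.03, -0.006], [-0.03, -1.0, 0.004], [-0.006, -0.004, -1.0]]
contact_force: [0.9, 1.1, -0.1]
opening: 0.049
gripper_force: 0.0
```

Call:
arm_command:
  series:
    - [[0, 0, 0, 0, 0, -1, 0.48], [0, 0, 0, 0, 0, -1, 0.48], [0, 0, 0, 0, 0, -1, 0.48], [0, 0, 0, 0, 0, -1, 0.48], [0, 0, 0, 0, 0, -1, 0.48], [0, 0, 0, 0, 0, -1, 0.48], [0, 0, 0, 0, 0, -1, 0.48]]

```text
t: 8.48
ee_pos: [0.5521, -0.3701, 0.1591]
eef_rot: [[0.728, 0.686, -0.005], [0.686, -0.728, 0.004], [-0.001, -0.006, -1.0]]
contact_force: [-0.2, -0.0, 0.4]
opening: 0.0488
gripper_force: 0.0
```

Call:
arm_command:
  series:
    - [[0, 0, 0, 0, 0, -1, 0.48], [0, 0, 0, 0, 0, -1, 0.48], [0, 0, 0, 0, 0, -1, 0.48], [0, 0, 0, 0, 0, -1, 0.48], [0, 0, 0, 0, 0, -1, 0.48], [0, 0, 0, 0, 0, -1, 0.48], [0, 0, 0, 0, 0, -1, 0.48]]

```text
t: 9.07
ee_pos: [0.5521, -0.3701, 0.1591]
eef_rot: [[0.03, 1.0, -0.005], [1.0, -0.03, 0.004], [0.004, -0.006, -1.0]]
contact_force: [-0.1, -0.6, 0.1]
opening: 0.049
gripper_force: 0.0
```

```bash
python3 - <<'E'
from h import *
np.set_printoptions(precision=4,suppress=True)
go([.5536,-.3713,.031],down(20.3))
E
```

```text
at [ 0.5521 -0.3701  0.1591] q [-38.7025  20.3679  62.4354  -0.0293  97.5728 -37.0015] F [-0.1038 -0.6036  0.0713] open 0.04904274766249402 t 9.0667
shift [-0.0081  0.0112  0.6405] turn [-0.0061 -0.0058 -0.489 ]
```

Call:
arm_command:
  series:
    - [[-0.008, 0.011, 0, -0.006, -0.006, -0.489, 0.48], [-0.008, 0.011, 0.1, -0.006, -0.006, -0.489, 0.48], [-0.008, 0.011, 0.2, -0.006, -0.006, -0.489, 0.48], [-0.008, 0.011, 0.35, -0.006, -0.006, -0.489, 0.48], [-0.008, 0.011, 0.5, -0.006, -0.006, -0.489, 0.48], [-0.008, 0.011, 0.6, -0.006, -0.006, -0.489, 0.48], [-0.008, 0.011, 0.64, -0.006, -0.006, -0.489, 0.48], [-0.008, 0.011, 0.64, -0.006, -0.006, -0.489, 0.48], [-0.008, 0.011, 0.64, -0.006, -0.006, -0.489, 0.48]]

```text
t: 9.82
ee_pos: [0.5551, -0.3722, 0.0338]
eef_rot: [[-0.343, 0.939, 0.003], [0.939, 0.343, -0.002], [-0.003, 0.002, -1.0]]
contact_force: [0.0, -0.7, 1.0]
opening: 0.0488
gripper_force: 0.0
```

```bash
python3 - <<'E'
from h import *
np.set_printoptions(precision=4,suppress=True)
go([.5536,-.3713,.031],down(20.3))
E
```

```text
at [ 0.5551 -0.3722  0.0338] q [-38.7034  23.3912  72.7733   0.0073  83.5984 -58.7425] F [ 0.0168 -0.6645  1.0489] open 0.04883167674866554 t 9.8167
shift [ 0.0067 -0.0056  0.0139] turn [ 0.0029  0.0044 -0.0058]
```

Call:
arm_command:
  series:
    - [[0, 0, 0.005, 0, 0, 0, 0.48], [0, 0, 0.005, 0, 0, 0, 0.9], [0, 0, 0.005, 0, 0, 0, 0.9], [0, 0, 0.005, 0, 0, 0, 0.9], [0, 0, 0.005, 0, 0, 0, 0.9], [0, 0, 0.005, 0, 0, 0, 0.9], [0, 0, 0.005, 0, 0, 0, 0.9], [0, 0, 0.005, 0, 0, 0, 0.9]]
  force: 40

```text
t: 10.48
ee_pos: [0.556, -0.3729, 0.0349]
eef_rot: [[-0.343, 0.939, 0.006], [0.939, 0.343, -0.005], [-0.007, 0.004, -1.0]]
contact_force: [-0.3, 0.5, 3.7]
opening: 0.0239
gripper_force: 40.0
```

```bash
python3 - <<'E'
from h import *
np.set_printoptions(precision=4,suppress=True)
go([.5536,-.3713,.031],down(20.3))
E
```

```text
at [ 0.556  -0.3729  0.0349] q [-38.6996  23.3178  72.742   -0.0018  83.4886 -58.7402] F [-0.2699  0.5054  3.7355] open 0.023929006459747937 t 10.4833
shift [ 0.0118 -0.0085  0.0194] turn [ 0.0052  0.0086 -0.0058]
```

Gripped at 23.9 mm. I lift clear of the drawer front.

Call:
arm_command:
  series:
    - [[0, 0, -0.05, 0, 0, 0, 0.9], [0, 0, -0.15, 0, 0, 0, 0.9], [0, 0, -0.3, 0, 0, 0, 0.9], [0, 0, -0.45, 0, 0, 0, 0.9], [0, 0, -0.6, 0, 0, 0, 0.9], [0, 0, -0.75, 0, 0, 0, 0.9], [0, 0, -0.85, 0, 0, 0, 0.9], [0, 0, -0.85, 0, 0, 0, 0.9]]

```text
t: 11.15
ee_pos: [0.5568, -0.3732, 0.211]
eef_rot: [[-0.343, 0.939, 0.014], [0.939, 0.343, -0.011], [-0.015, 0.01, -1.0]]
contact_force: [-0.0, -0.0, 1.4]
opening: 0.0235
gripper_force: 40.0
```

```bash
cat >> h.py <<'E'
def hold(psi):
    p=np.radians(psi); s,c=np.sin(np.radians(35)),np.cos(np.radians(35))
    return np.c_[[c*np.cos(p),c*np.sin(p),-s],[-np.sin(p),np.cos(p),0],[s*np.cos(p),s*np.sin(p),c]]
def tool(H,th):
    "tool frame facing the holder H, its x at th (rad) CCW of the holder's x"
    x=H[:,0]*np.cos(th)+H[:,1]*np.sin(th); z=-H[:,2]; return np.c_[x,np.cross(z,x),z]
E
python3 - <<'E'
from h import *
np.set_printoptions(precision=4,suppress=True)
H=hold(167); T=tool(H,.42); M=np.array([.593,.045,.125])
go(M+.065*H[:,2]-.07*T[:,0],T); print(M+.065*H[:,2]-.07*T[:,0]); print(robot.sense()['eef_rot'])
E
```

```text
at [ 0.5568 -0.3732  0.211 ] q [-38.692   19.7265  57.442    0.0297 101.8179 -58.7416] F [-0.0179 -0.0227  1.4254] open 0.023514176569813316 t 11.15
shift [ 1.9802  1.0283 -0.0391] turn [-0.2419 -0.7858 -1.7403]
[0.6141 0.0694 0.2149]
[[-0.3428  0.9393  0.0141]
 [ 0.9393  0.343  -0.0107]
 [-0.0149  0.0096 -0.9998]]
```

Call:
arm_command:
  series:
    - [[0.3, 0.15, -0.05, -0.12, -0.39, -0.87, 0.9], [0.6, 0.3, -0.05, -0.12, -0.39, -0.87, 0.9], [0.8, 0.42, -0.05, -0.12, -0.39, -0.87, 0.9], [1, 0.51, -0.05, -0.12, -0.39, -0.87, 0.9], [1, 0.51, -0.05, -0.12, -0.39, -0.87, 0.9], [1, 0.51, -0.05, -0.12, -0.39, -0.87, 0.9], [1, 0.51, -0.05, -0.12, -0.39, -0.87, 0.9], [1, 0.51, -0.05, -0.12, -0.39, -0.87, 0.9], [1, 0.51, -0.05, -0.12, -0.39, -0.87, 0.9]]

```text
t: 11.9
ee_pos: [0.5817, -0.1496, 0.2121]
eef_rot: [[-0.819, 0.511, 0.262], [0.481, 0.86, -0.173], [-0.313, -0.015, -0.95]]
contact_force: [-0.1, -0.9, -0.9]
opening: 0.0237
gripper_force: 40.0
```

```bash
python3 - <<'E'
from h import *
np.set_printoptions(precision=4,suppress=True)
H=hold(167); T=tool(H,.42); M=np.array([.593,.045,.125])
go(M+.065*H[:,2]-.07*T[:,0],T)
E
```

```text
at [ 0.5817 -0.1496  0.2121] q [-16.5486  -2.7985  84.8749  -5.2939  80.416  -75.8959] F [-0.1421 -0.8576 -0.8731] open 0.023729976018305572 t 11.9
shift [ 0.3896  1.0238 -0.1599] turn [-0.1148 -0.4113 -0.8742]
```

Call:
arm_command:
  series:
    - [[0.1, 0.25, -0.16, -0.11, -0.41, -0.87, 0.9], [0.2, 0.5, -0.16, -0.11, -0.41, -0.87, 0.9], [0.3, 0.75, -0.16, -0.11, -0.41, -0.87, 0.9], [0.39, 1, -0.16, -0.11, -0.41, -0.87, 0.9], [0.39, 1, -0.16, -0.11, -0.41, -0.87, 0.9], [0.39, 1, -0.16, -0.11, -0.41, -0.87, 0.9], [0.39, 1, -0.16, -0.11, -0.41, -0.87, 0.9], [0.39, 1, -0.16, -0.11, -0.41, -0.87, 0.9], [0.39, 1, -0.16, -0.11, -0.41, -0.87, 0.9], [0.39, 1, -0.16, -0.11, -0.41, -0.87, 0.9]]

```text
t: 12.73
ee_pos: [0.6126, 0.0638, 0.217]
eef_rot: [[-0.821, -0.112, 0.559], [-0.224, 0.965, -0.135], [-0.525, -0.236, -0.818]]
contact_force: [0.1, 0.1, -0.8]
opening: 0.0238
gripper_force: 40.0
```

```bash
python3 - <<'E'
from h import *
np.set_printoptions(precision=4,suppress=True)
H=hold(167); T=tool(H,.42); M=np.array([.593,.045,.125])
go(M+.065*H[:,2]-.07*T[:,0],T)
w=grab('wrist'); import pickle; pickle.dump((w,robot.sense()),open('w.pkl','wb'))
P=cloud(w); m=np.linalg.norm(P-M,axis=2)<.03; uv=np.argwhere(m); print(uv.min(0),uv.max(0))
c=uv.mean(0).astype(int); y0,x0=max(c[0]-50,0),c[1]-66; print(x0,y0)
cv2.imwrite('pics/mouth.png',cv2.resize(cv2.cvtColor(w['img'],cv2.COLOR_RGB2BGR)[y0:y0+100,x0:x0+133],None,fx=6,fy=6,interpolation=cv2.INTER_CUBIC))
E
```

```text
at [0.6126 0.0638 0.217 ] q [  8.1359 -11.765   97.8862 -13.9943  61.4468 -89.38  ] F [ 0.0995  0.1011 -0.7893] open 0.02375521892033028 t 12.7333
shift [-0.0068  0.0286  0.0089] turn [-0.0073 -0.0005 -0.0072]
[ 92 308] [140 356]
266 65
```

View pics/mouth.png

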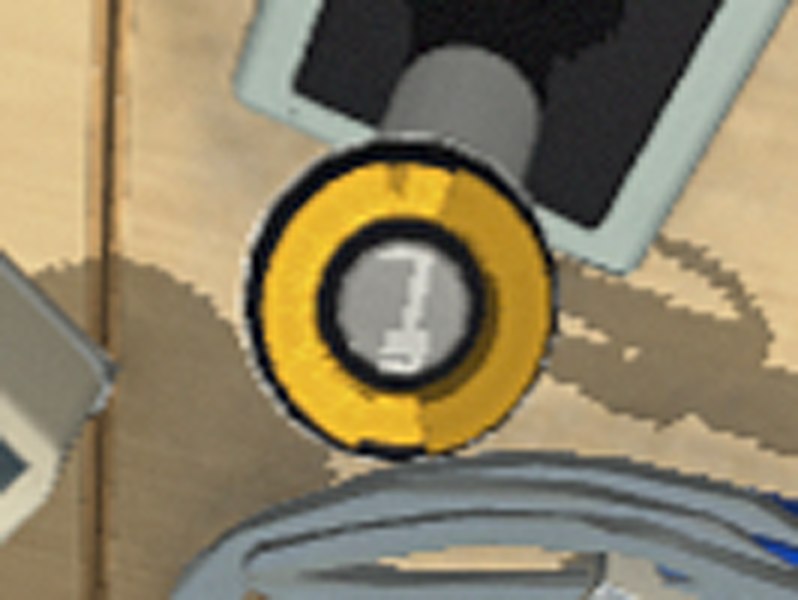

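The mouth is clear. The brass disc is centred near crop (407,306), with slot notches at the top (400,178) and bottom (386,446). I fit the plane, the circle and the slot angle.

```bash
python3 - <<'E'
from h import *; import pickle
np.set_printoptions(precision=4,suppress=True)
w,s=pickle.load(open('w.pkl','rb')); im=w['img'].astype(int); P=cloud(w)
m=(im[...,0]>im[...,2]+70)&(im[...,0]>130)&(np.linalg.norm(P-[.593,.045,.125],axis=2)<.03)
Q=P[m]; c=Q.mean(0)
for k in range(6):
    n=np.linalg.svd(Q-c)[2][2]; n*=np.sign(n[2]); r=(Q-c)@n; k_=np.abs(r-np.median(r))<.0025; Q=Q[k_]; c=Q.mean(0)
print(len(Q),'normal',n,'tilt',np.degrees(np.arccos(n[2])),'psi',np.degrees(np.arctan2(n[1],n[0])),'rms',((Q-c)@n).std())
# contour ellipse of brass outer rim -> centre ray onto the plane
mm=m.astype(np.uint8); cs,_=cv2.findContours(mm,cv2.RETR_EXTERNAL,cv2.CHAIN_APPROX_NONE); ct=max(cs,key=len); hull=cv2.convexHull(ct); e=cv2.fitEllipse(hull); print('ellipse',e)
def onplane(uv,c,n):
    q=cv2.undistortPoints(np.array(uv,float).reshape(-1,1,2),w['camera_matrix'],np.array(w['distortion'])).reshape(-1,2)
    r=np.c_[q[:,0],-q[:,1],-np.ones(len(q))]@np.array(w['attitude']).T; o=np.array(w['origin']); return o+r*(((c-o)@n)/(r@n))[:,None]
E=onplane(hull.reshape(-1,2),c,n)
def circ(E,c,n):
    u=np.linalg.svd(n[None])[2][1:]; A=(E-c)@u.T; (x,y),R=cv2.minEnclosingCircle((A*1e3).astype(np.float32)); 
    B=np.c_[2*A,np.ones(len(A))]; sol=np.linalg.lstsq(B,(A**2).sum(1),rcond=None)[0]; return c+sol[:2]@u, np.sqrt(sol[2]+sol[:2]@sol[:2]), c+np.array([x,y])/1e3@u,R
print(circ(E,c,n))
# bore
U=lambda x,y:(266+x/6,65+y/6)
print('bore',onplane([U(403,303)],c,n),'slots',onplane([U(400,178),U(386,446)],c,n))
S=onplane([U(400,178),U(386,446)],c,n); v=S[0]-S[1]
psi=np.degrees(np.arctan2(n[1],n[0])); H=hold(psi); print('theta',np.arctan2(v@H[:,1],v@H[:,0]),np.linalg.norm(v))
E
```

```text
853 normal [-0.5603  0.1309  0.8179] tilt 35.12800116873321 psi 166.85228700061606 rms 0.0006893972095560677
ellipse ((332.95013427734375, 115.74531555175781), (47.24721908569336, 48.548179626464844), 12.695786476135254)
(array([0.5874, 0.0474, 0.1258]), np.float64(0.018345447307106497), array([0.5874, 0.0473, 0.1258]), 18.474754333496094)
bore [[0.5869 0.0474 0.1255]] slots [[0.5743 0.0435 0.1174]
 [0.6022 0.0495 0.1356]]
theta 0.3700842528799894 0.03383569702442819
```

Fit: M=(0.5874,0.0474,0.1255), rim radius 18.4, tilt 35.1°, ψ=166.9°, θ=0.37 rad. All are consistent with the description. Next I measure how the lamp sits in the hand.

```bash
python3 - <<'E'
from h import *; import pickle
np.set_printoptions(precision=1,suppress=True)
w,s=pickle.load(open('w.pkl','rb'))
def rep(d,nm):
    P=cloud(d); L=(P-s['ee_pos'])@s['eef_rot']*1000
    m=(np.abs(L[...,1])<25)&(np.abs(L[...,0])<30)&(L[...,2]>-75)&(L[...,2]<35); Q=L[m]; print(nm,len(Q))
    for z in range(-70,32,4):
        q=Q[(Q[:,2]>=z)&(Q[:,2]<z+4)]
        if len(q)>3: print(z,len(q),'x',np.percentile(q[:,0],[2,50,98]),'y',np.percentile(q[:,1],[2,50,98]))
    return m
m=rep(w,'wrist'); uv=np.argwhere(m); print(uv.min(0),uv.max(0))
a=robot.get_image('scene'); m=rep(a,'scene'); uv=np.argwhere(m); print(uv.min(0),uv.max(0))
(y0,x0),(y1,x1)=uv.min(0)-8,uv.max(0)+8
c1=cv2.resize(cv2.cvtColor(a['img'],cv2.COLOR_RGB2BGR)[y0:y1,x0:x1],None,fx=6,fy=6,interpolation=cv2.INTER_CUBIC)
c2=cv2.cvtColor(w['img'],cv2.COLOR_RGB2BGR)[180:400,220:420]; h=max(c1.shape[0],c2.shape[0]*2)
c2=cv2.resize(c2,None,fx=2,fy=2); pad=lambda c:cv2.copyMakeBorder(c,0,h-c.shape[0],0,0,0)
cv2.imwrite('pics/hand.png',np.hstack([pad(c1),pad(c2)])[:600,:800]); print(x0,y0,c1.shape)
E
```

```text
wrist 6422
-70 281 x [-6.7  9.5 10.2] y [-23.7  11.4  22.9]
-66 234 x [-6.6  9.5 10.2] y [-23.6  11.4  22.8]
-62 240 x [-3.8  9.4 10.1] y [-23.9  11.4  22.7]
-58 1462 x [-11.5   6.1  17.2] y [-20.4  -0.7  19.4]
-54 1794 x [-13.3   6.2  19. ] y [-19.1  -0.2  18.2]
-50 275 x [ 8.1 10.1 19.4] y [-23.1  -0.2  22.3]
-46 261 x [ 8.4 10.  19.4] y [-23.2  -0.2  22.4]
-42 242 x [ 8.5 17.  19.5] y [-23.5  -1.3  22.1]
-38 219 x [ 9.  17.2 19.4] y [-22.5  -0.2  22. ]
-34 163 x [ 9.3 18.9 19.6] y [-19.2   0.3  18.6]
-30 123 x [ 9.4 19.1 19.6] y [-15.5  -0.2  14.8]
-26 111 x [17.2 19.2 19.7] y [-12.2  -0.8  11.3]
-22 34 x [ 7.  10.2 19.6] y [-16.   -4.3  14.7]
-18 231 x [ 5.8 14.5 20.2] y [-17.2  -0.2  16.1]
-14 90 x [ 9.  18.3 20.3] y [-16.8  -1.4  15.2]
-10 237 x [ 4.2 17.6 21.1] y [-19.1  -0.8  17.4]
-6 38 x [11.5 18.8 20.8] y [-14.9  -1.1  15.8]
10 8 x [16.6 16.8 17.5] y [-2.1 -0.2  1. ]
[203 267] [310 377]
scene 28
-6 4 x [-17.2  -2.5   2.6] y [ 2.3 17.5 19. ]
14 5 x [-6.8  2.1  6.7] y [ 7.3  9.2 10.3]
18 7 x [-5.9 -0.9  8.4] y [ 6.8  8.8 10.4]
[204 231] [229 241]
223 196 (246, 156, 3)
```

View pics/hand.png

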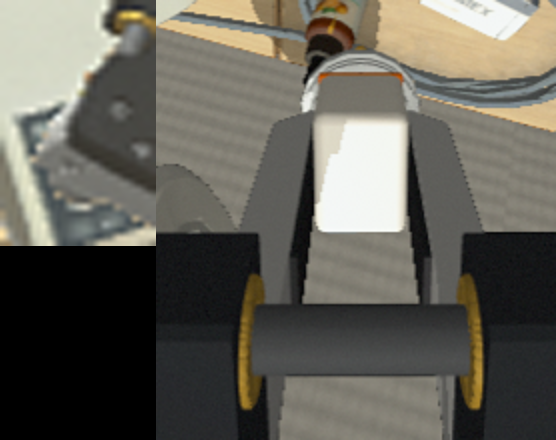

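The lamp axis sits at tool (2.3,-0.3), with its origin at z≈+24. The face, collar and pin all agree. I move in front of the mouth.

```bash
cat >> h.py <<'E'
M=np.array([.5874,.0474,.1255]); H0=hold(166.85); OFF=np.array([.0023,-.0003,.024])
def ins(d,th=.37):
    T=tool(H0,th); go(M-d*H0[:,2]-T@OFF,T); s=robot.sense(); R=s['eef_rot']
    o=H0.T@(s['ee_pos']+R@OFF-M)*1e3; zl=H0.T@-R[:,2]
    xl=H0.T@R[:,0]; print('lamp origin in holder (mm)',o,'axis err',zl[:2],'theta',np.arctan2(xl[1],xl[0]),'F holder',H0.T@s['contact_force'],'tz',(H0.T@s['torque'])[2],'grip',s['gripper_force'])
E
python3 - <<'E'
from h import *
np.set_printoptions(precision=4,suppress=True)
ins(-.015)
E
```

```text
at [0.6124 0.0643 0.2169] q [  8.1691 -11.7913  97.9203 -13.9819  61.4281 -89.4122] F [-0.5573  0.1259 -1.9206] open 0.023373312268045267 t 12.8333
shift [0.3499 0.0408 0.1201] turn [-0.0049  0.0008  0.0605]
lamp origin in holder (mm) [-67.3387 -20.8236  39.0923] axis err [ 0.0021 -0.0033] theta 0.41747949103718934 F holder [ 1.5696  0.0042 -1.2456] tz -0.03267682921263852 grip 39.9930614233017
```

Call:
arm_command:
  series:
    - [[0.15, 0.02, 0.0, 0, 0, 0.06, 0.9], [0.25, 0.03, 0.05, -0.005, 0, 0.06, 0.9], [0.35, 0.041, 0.12, -0.005, 0, 0.06, 0.9], [0.35, 0.041, 0.12, -0.005, 0, 0.06, 0.9], [0.35, 0.041, 0.12, -0.005, 0, 0.06, 0.9], [0.35, 0.041, 0.12, -0.005, 0, 0.06, 0.9], [0.35, 0.041, 0.12, -0.005, 0, 0.06, 0.9]]

```text
t: 13.42
ee_pos: [0.5687, 0.0548, 0.161]
eef_rot: [[-0.823, -0.079, 0.563], [-0.182, 0.975, -0.128], [-0.538, -0.208, -0.817]]
contact_force: [0.3, -0.6, -0.8]
opening: 0.0235
gripper_force: 40.0
```

```bash
python3 - <<'E'
from h import *
np.set_printoptions(precision=4,suppress=True)
ins(.005)
E
```

```text
at [0.5687 0.0548 0.161 ] q [  7.3751 -16.875  108.3158 -13.9517  55.8154 -86.4071] F [ 0.2642 -0.6154 -0.7894] open 0.023461718161758672 t 13.4167
shift [ 0.0133 -0.0052  0.1076] turn [0.0017 0.0065 0.0032]
lamp origin in holder (mm) [-2.1093 -1.9278 16.5268] axis err [0.0043 0.0031] theta 0.372533851590703 F holder [ 0.1274  0.5392 -0.8745] tz -0.028603434663523466 grip 39.9931275844574
```

Call:
arm_command:
  series:
    - [[0.013, -0.005, 0.02, 0, 0.0065, 0.003, 0.9], [0.013, -0.005, 0.04, 0, 0.0065, 0.003, 0.9], [0.013, -0.005, 0.06, 0, 0.0065, 0.003, 0.9], [0.013, -0.005, 0.08, 0, 0.0065, 0.003, 0.9], [0.013, -0.005, 0.1, 0, 0.0065, 0.003, 0.9], [0.013, -0.005, 0.108, 0, 0.0065, 0.003, 0.9], [0.013, -0.005, 0.108, 0, 0.0065, 0.003, 0.9], [0.013, -0.005, 0.108, 0, 0.0065, 0.003, 0.9]]

```text
t: 14.08
ee_pos: [0.5781, 0.0506, 0.1403]
eef_rot: [[-0.826, -0.078, 0.558], [-0.18, 0.975, -0.129], [-0.534, -0.207, -0.82]]
contact_force: [5.3, -1.3, 0.0]
opening: 0.0236
gripper_force: 40.0
```

```bash
python3 - <<'E'
from h import *
np.set_printoptions(precision=4,suppress=True)
ins(.009)
a=grab('scene'); cv2.imwrite('pics/ent.png',cv2.resize(cv2.cvtColor(a['img'],cv2.COLOR_RGB2BGR)[205:305,205:305],None,fx=6,fy=6,interpolation=cv2.INTER_CUBIC))
E
```

```text
at [0.5781 0.0506 0.1403] q [  6.5728 -14.7531 108.9886 -13.8813  53.2451 -86.4915] F [ 5.2611 -1.2595  0.0409] open 0.023620156225833248 t 14.0833
shift [-0.0078 -0.0024  0.0136] turn [ 0.0018 -0.001   0.0018]
lamp origin in holder (mm) [ 1.6498  0.0893 -6.2746] axis err [-0.0013  0.0011] theta 0.37139703585160777 F holder [-4.4548  0.0295 -3.0694] tz -0.04352269594577122 grip 39.99128580093384
```

Contact force is -4.5 N along holder x with the lamp 1.6 mm to that side: it is in the bore and touching the wall. I centre it and go on towards the slots.

Call:
arm_command:
  series:
    - [[-0.004, -0.001, 0, 0, 0, 0, 0.9], [-0.008, -0.002, 0, 0, 0, 0, 0.9], [-0.008, -0.002, 0.006, 0, 0, 0, 0.9], [-0.008, -0.002, 0.012, 0, 0, 0, 0.9], [-0.008, -0.002, 0.018, 0, 0, 0, 0.9], [-0.008, -0.002, 0.024, 0, 0, 0, 0.9], [-0.008, -0.002, 0.03, 0, 0, 0, 0.9], [-0.008, -0.002, 0.03, 0, 0, 0, 0.9]]

```text
t: 14.8
ee_pos: [0.5818, 0.0498, 0.1353]
eef_rot: [[-0.828, -0.079, 0.556], [-0.179, 0.975, -0.129], [-0.532, -0.207, -0.821]]
contact_force: [2.9, 0.5, 2.5]
opening: 0.024
gripper_force: 40.0
```

```bash
python3 - <<'E'
from h import *
np.set_printoptions(precision=4,suppress=True)
ins(.0245)
E
```

```text
at [0.5818 0.0498 0.1353] q [  6.3697 -13.9814 108.9094 -13.8329  52.665  -86.5574] F [2.9026 0.4988 2.484 ] open 0.023989572569370666 t 14.8
shift [-0.0067 -0.0021  0.0599] turn [ 0.0024 -0.0042  0.0018]
lamp origin in holder (mm) [  1.443    0.0913 -12.5063] axis err [-0.0037  0.0006] theta 0.37144458923165025 F holder [-3.6471 -1.1461  0.4786] tz -0.07586240300972628 grip 39.99359607696533
```

The lamp is at 12.5 mm with almost no axial force, so the pins seem to have entered the slots. I press on against the spring.

Call:
arm_command:
  series:
    - [[-0.004, -0.001, 0.006, 0, 0, 0, 0.9], [-0.006, -0.002, 0.012, 0, 0, 0, 0.9], [-0.006, -0.002, 0.018, 0, 0, 0, 0.9], [-0.006, -0.002, 0.024, 0, 0, 0, 0.9], [-0.006, -0.002, 0.03, 0, 0, 0, 0.9], [-0.006, -0.002, 0.036, 0, 0, 0, 0.9], [-0.006, -0.002, 0.042, 0, 0, 0, 0.9], [-0.006, -0.002, 0.048, 0, 0, 0, 0.9], [-0.006, -0.002, 0.048, 0, 0, 0, 0.9]]

```text
t: 15.55
ee_pos: [0.5873, 0.0485, 0.1277]
eef_rot: [[-0.829, -0.079, 0.554], [-0.179, 0.975, -0.129], [-0.53, -0.206, -0.822]]
contact_force: [-2.9, 1.3, 6.1]
opening: 0.0239
gripper_force: 40.0
```

```bash
python3 - <<'E'
from h import *
np.set_printoptions(precision=4,suppress=True)
ins(.0245)
E
```

```text
at [0.5873 0.0485 0.1277] q [  6.0726 -12.8731 108.8813 -13.7952  51.6522 -86.6128] F [-2.8917  1.2803  6.0616] open 0.02393647106689444 t 15.55
shift [-0.0052 -0.0015  0.0125] turn [ 0.003  -0.0066  0.0017]
lamp origin in holder (mm) [  1.2009   0.0881 -21.9816] axis err [-0.0057  0.0003] theta 0.3713049632377505 F holder [-0.9315 -0.5889  6.7476] tz -0.1054056810915311 grip 39.998488426208496
```

Call:
arm_command:
  series:
    - [[-0.003, 0, 0.006, 0, -0.005, 0, 0.9], [-0.003, 0, 0.012, 0, -0.005, 0, 0.9], [-0.003, 0, 0.018, 0, -0.005, 0, 0.9], [-0.003, 0, 0.024, 0, -0.005, 0, 0.9], [-0.003, 0, 0.03, 0, -0.005, 0, 0.9], [-0.003, 0, 0.03, 0, -0.005, 0, 0.9], [-0.003, 0, 0.03, 0, -0.005, 0, 0.9]]

```text
t: 16.13
ee_pos: [0.5903, 0.048, 0.125]
eef_rot: [[-0.827, -0.078, 0.557], [-0.179, 0.975, -0.128], [-0.533, -0.206, -0.82]]
contact_force: [-14.9, 3.4, 16.6]
opening: 0.0238
gripper_force: 40.0
```

```bash
python3 - <<'E'
from h import *
np.set_printoptions(precision=4,suppress=True)
ins(.0245)
E
```

```text
at [0.5903 0.048  0.125 ] q [  5.9406 -12.4785 108.9756 -13.8184  50.9386 -86.5874] F [-14.942    3.3516  16.6464] open 0.023800875723804554 t 16.1333
shift [-0.0003 -0.0009 -0.0075] turn [ 0.003 -0.002  0.001]
lamp origin in holder (mm) [  0.1752  -0.1897 -25.9937] axis err [-0.0023  0.0016] theta 0.3708033708504694 F holder [ 2.9954  0.1356 22.4189] tz -0.053516252455268636 grip 40.006261467933655
```

22 N axial means the lamp is at the bottom. I ease a millimetre and turn clockwise (+tool z) about the lamp's axis.

Call:
arm_command:
  series:
    - [[0, -0.001, -0.004, 0, 0, 0.08, 0.9], [0, -0.0015, -0.004, 0, 0, 0.16, 0.9], [0, -0.002, -0.004, 0, 0, 0.24, 0.9], [0, -0.003, -0.004, 0, 0, 0.32, 0.9], [0, -0.0035, -0.004, 0, 0, 0.4, 0.9], [0, -0.004, -0.004, 0, 0, 0.48, 0.9], [0.001, -0.005, -0.004, 0, 0, 0.56, 0.9], [0.001, -0.0055, -0.004, 0, 0, 0.64, 0.9], [0.001, -0.006, -0.004, 0, 0, 0.72, 0.9], [0.001, -0.007, -0.004, 0, 0, 0.78, 0.9], [0.001, -0.007, -0.004, 0, 0, 0.78, 0.9]]

```text
t: 17.05
ee_pos: [0.5907, 0.047, 0.126]
eef_rot: [[-0.72, 0.412, 0.559], [0.416, 0.9, -0.128], [-0.556, 0.14, -0.819]]
contact_force: [-11.6, 4.2, 14.1]
opening: 0.0239
gripper_force: 40.0
```

```bash
python3 - <<'E'
from h import *
np.set_printoptions(precision=4,suppress=True)
ins(.0265,.37-.95)
E
```

```text
at [0.5907 0.047  0.126 ] q [  5.7545 -12.5953 108.9929 -13.6476  50.8689 -51.6648] F [-11.6021   4.2444  14.1071] open 0.023871533932635924 t 17.05
shift [ 0.0025 -0.0078  0.0051] turn [ 0.0031 -0.002   0.4283]
lamp origin in holder (mm) [ -0.6418  -0.7188 -25.4645] axis err [-0.0005  0.0028] theta -0.24357810273936634 F holder [ 1.9541 -1.4936 18.5899] tz -0.036248772768321676 grip 40.006107687950134
```

Call:
arm_command:
  series:
    - [[0.001, -0.001, 0, 0, 0, 0.08, 0.9], [0.002, -0.002, 0, 0, 0, 0.16, 0.9], [0.002, -0.003, 0, 0, 0, 0.24, 0.9], [0.003, -0.004, 0, 0, 0, 0.32, 0.9], [0.003, -0.004, 0, 0, 0, 0.36, 0.9], [0.003, -0.005, 0, 0, 0, 0.4, 0.9], [0.003, -0.005, 0, 0, 0, 0.4, 0.9]]

```text
t: 17.63
ee_pos: [0.5906, 0.0465, 0.1262]
eef_rot: [[-0.557, 0.613, 0.561], [0.673, 0.729, -0.127], [-0.486, 0.306, -0.818]]
contact_force: [-9.7, 3.2, 13.4]
opening: 0.0236
gripper_force: 40.0
```

```bash
python3 - <<'E'
from h import *
np.set_printoptions(precision=4,suppress=True)
ins(.0265,.37-1.0)
E
```

```text
at [0.5906 0.0465 0.1262] q [  5.6699 -12.7069 109.1052 -13.6117  50.7302 -33.7976] F [-9.7466  3.1783 13.3708] open 0.023577017981426834 t 17.6333
shift [ 0.0023 -0.0069  0.0059] turn [ 0.0047 -0.0008  0.0929]
lamp origin in holder (mm) [ -1.0757  -0.8628 -25.3142] axis err [0.0015 0.0034] theta -0.557024733959674 F holder [ 0.6977 -0.8776 16.8112] tz -0.03793051155486549 grip 40.004940032958984
```

Call:
arm_command:
  series:
    - [[0.001, -0.003, 0.002, 0, 0, 0.05, 0.9], [0.002, -0.005, 0.002, 0, 0, 0.1, 0.9], [0.002, -0.006, 0.002, 0, 0, 0.12, 0.9], [0.002, -0.006, 0.002, 0, 0, 0.12, 0.9]]

```text
t: 17.97
ee_pos: [0.5899, 0.0458, 0.1258]
eef_rot: [[-0.497, 0.662, 0.561], [0.738, 0.662, -0.128], [-0.456, 0.351, -0.818]]
contact_force: [-11.6, 3.2, 14.9]
opening: 0.0237
gripper_force: 40.0
```

```bash
python3 - <<'E'
from h import *
np.set_printoptions(precision=4,suppress=True)
ins(.0265,.37-1.0)
E
```

```text
at [0.5899 0.0458 0.1258] q [  5.5878 -12.8141 109.2582 -13.584   50.6417 -28.5071] F [-11.6391   3.1733  14.9165] open 0.023744874579755822 t 17.9667
shift [ 0.0015 -0.0018  0.0054] turn [ 0.005  -0.0005 -0.0264]
lamp origin in holder (mm) [ -0.5242  -0.231  -25.4176] axis err [0.002  0.0034] theta -0.6506971488615513 F holder [ 1.3198 -0.4422 19.1338] tz -0.014653521794067918 grip 40.00520646572113
```

Call:
arm_command:
  series:
    - [[0.0, -0.001, 0.002, 0, 0, 0.04, 0.9], [0.0, -0.001, 0.002, 0, 0, 0.08, 0.9], [0.001, -0.002, 0.002, 0, 0, 0.12, 0.9], [0.001, -0.002, 0.002, 0, 0, 0.12, 0.9]]

```text
t: 18.3
ee_pos: [0.5897, 0.0454, 0.1255]
eef_rot: [[-0.433, 0.706, 0.561], [0.797, 0.591, -0.128], [-0.422, 0.391, -0.818]]
contact_force: [-13.0, 2.9, 16.2]
opening: 0.0235
gripper_force: 40.0
```

```bash
python3 - <<'E'
from h import *
np.set_printoptions(precision=4,suppress=True)
ins(.0265,.37-1.0)
s=robot.sense(); print(s['torque'],s['joint_efforts'])
w=grab('wrist'); P=cloud(w); L=(P-s['ee_pos'])@s['eef_rot']*1000
m=(np.abs(L[...,1])<11)&(L[...,0]>12)&(L[...,0]<28)&(L[...,2]>-52)&(L[...,2]<-26); Q=L[m]
print(len(Q),np.polyfit(Q[:,1],Q[:,0],1), 'top z',np.median(L[(np.abs(L[...,1])<9)&(np.abs(L[...,0]-4)<8)&(L[...,2]>-62)&(L[...,2]<-45)][:,2]))
c=cv2.cvtColor(w['img'],cv2.COLOR_RGB2BGR)[180:330,240:420]; cv2.imwrite('pics/turn.png',cv2.resize(c,None,fx=4,fy=4,interpolation=cv2.INTER_CUBIC))
E
```

```text
at [0.5897 0.0454 0.1255] q [  5.5744 -12.8406 109.3111 -13.6207  50.6213 -23.1374] F [-12.995    2.8677  16.2021] open 0.02345348479398219 t 18.3
shift [0.0015 0.0005 0.0049] turn [ 0.0045 -0.0002 -0.1453]
lamp origin in holder (mm) [ -0.3442  -0.0185 -25.5138] axis err [0.0021 0.0028] theta -0.7441186194036531 F holder [ 1.6071  0.1638 20.9044] tz 0.28022881224533874 grip 40.042510628700256
[-0.0092  0.5243  0.2523] [ -2.6608 -12.3017 -25.8648  -0.7049  -2.6923   0.5157]
748 [-0.0058 19.0167] top z -54.41087549389828
```

The torque rises to 0.28 N m, so this is the stop. I ease back axially while holding the angle.

Call:
arm_command:
  series:
    - [[0, 0, -0.006, 0, 0, -0.02, 0.9], [0, 0, -0.012, 0, 0, -0.03, 0.9], [0, 0, -0.018, 0, 0, -0.03, 0.9], [0, 0, -0.024, 0, 0, -0.03, 0.9], [0, 0, -0.03, 0, 0, -0.03, 0.9], [0, 0, -0.036, 0, 0, -0.03, 0.9], [0, 0, -0.036, 0, 0, -0.03, 0.9], [0, 0, -0.036, 0, 0, -0.03, 0.9]]

```text
t: 19.02
ee_pos: [0.5858, 0.0465, 0.1289]
eef_rot: [[-0.45, 0.696, 0.559], [0.783, 0.609, -0.127], [-0.429, 0.381, -0.819]]
contact_force: [-1.2, 3.2, 6.5]
opening: 0.0239
gripper_force: 40.0
```

```bash
python3 - <<'E'
from h import *
np.set_printoptions(precision=4,suppress=True)
ins(.0205,-.72)
E
```

```text
at [0.5858 0.0465 0.1289] q [  5.7334 -13.4538 109.3488 -13.5253  51.3065 -24.5004] F [-1.2352  3.228   6.5291] open 0.023850363289793466 t 19.0167
shift [-0.0044  0.0035  0.0004] turn [ 0.0033 -0.0026 -0.0012]
lamp origin in holder (mm) [  1.1207  -0.1312 -20.4231] axis err [0.0002 0.0033] theta -0.7209307140646508 F holder [-2.1581 -2.8623  6.4594] tz 0.050727352945990345 grip 40.005910992622375
```

Call:
arm_command:
  series:
    - [[-0.002, 0, -0.005, 0, 0, 0, 0.9], [-0.004, 0.002, -0.01, 0, 0, 0, 0.9], [-0.004, 0.002, -0.015, 0, 0, 0, 0.9], [-0.004, 0.002, -0.02, 0, 0, 0, 0.9], [-0.004, 0.002, -0.02, 0, 0, 0, 0.9], [-0.004, 0.002, -0.02, 0, 0, 0, 0.9]]

```text
t: 19.52
ee_pos: [0.5845, 0.0468, 0.1303]
eef_rot: [[-0.451, 0.696, 0.559], [0.783, 0.609, -0.127], [-0.429, 0.38, -0.82]]
contact_force: [12.9, 3.0, -5.0]
opening: 0.0236
gripper_force: 40.0
```

```bash
python3 - <<'E'
from h import *
np.set_printoptions(precision=4,suppress=True)
ins(.0205,-.72)
E
```

```text
at [0.5845 0.0468 0.1303] q [  5.7536 -13.6621 109.3284 -13.4355  51.569  -24.6104] F [12.9027  2.9766 -5.0077] open 0.02362241225312888 t 19.5167
shift [-0.0054  0.0044  0.0096] turn [ 0.003  -0.0039 -0.0005]
lamp origin in holder (mm) [  1.4036  -0.1337 -18.5698] axis err [-0.0007  0.0038] theta -0.7204257850694404 F holder [ -6.8651  -5.834  -10.9202] tz 0.07805012494710935 grip 40.006245374679565
```

It is now pulling -11 N with the lamp held, so it is locked in the catch. I relax, open, and back out along the axis.

Call:
arm_command:
  series:
    - [[-0.002, 0.001, 0.011, 0, 0, 0, 0.9], [-0.002, 0.001, 0.011, 0, 0, 0, 0.9], [-0.002, 0.001, 0.011, 0, 0, 0, 0.9], [-0.002, 0.001, 0.011, 0, 0, 0, 0.5], [-0.002, 0.001, 0.011, 0, 0, 0, 0.5], [-0.002, 0.001, 0.011, 0, 0, 0, 0.5], [-0.002, 0.001, 0.011, 0, 0, 0, 0.5], [-0.002, 0.001, -0.1, 0, 0, 0, 0.5], [-0.002, 0.001, -0.2, 0, 0, 0, 0.5], [-0.002, 0.001, -0.4, 0, 0, 0, 0.5], [-0.002, 0.001, -0.6, 0, 0, 0, 0.5], [-0.002, 0.001, -0.6, 0, 0, 0, 0.5]]

```text
t: 20.52
ee_pos: [0.5177, 0.0618, 0.2398]
eef_rot: [[-0.446, 0.692, 0.569], [0.783, 0.609, -0.127], [-0.434, 0.389, -0.813]]
contact_force: [1.4, 0.1, 1.6]
opening: 0.0471
gripper_force: 0.0
```

```bash
python3 - <<'E'
from h import *
np.set_printoptions(precision=4,suppress=True)
w=grab('wrist'); a=grab('scene'); s=robot.sense(); print(s['ee_pos'],s['opening'],s['t'],s['contact_force'])
for d in (w,a):
    P=cloud(d); L=(P-M)@H0*1e3; m=(np.hypot(L[...,0],L[...,1])<24)&(L[...,2]>-5)&(L[...,2]<75)
    Q=L[m]; print(len(Q),np.percentile(Q[:,2],[50,95,99]) if len(Q) else '')
    T=Q[Q[:,2]>np.percentile(Q[:,2],99)-6]; print('top centre',(T.min(0)+T.max(0))/2, cv2.minAreaRect(T[:,:2].astype(np.float32)))
c=cv2.cvtColor(a['img'],cv2.COLOR_RGB2BGR)[190:310,190:310]; d=cv2.cvtColor(w['img'],cv2.COLOR_RGB2BGR)[100:340,220:420]
cv2.imwrite('pics/fin.png',np.hstack([cv2.resize(c,(480,480),interpolation=cv2.INTER_CUBIC),cv2.resize(d,(320,480))[:,:320]]))
E
```

```text
[0.517  0.0612 0.2325] 0.04691161793967731 20.6167 [ 0.0894 -0.267  -1.1402]
1454 [58.8472 60.4614 60.9661]
top centre [ 2.6265 -1.8376 58.3972] ((2.435800075531006, -1.6128501892089844), (24.050399780273438, 34.34318161010742), 51.772518157958984)
446 [44.0235 59.2508 59.8169]
top centre [ 0.5892 -2.8762 57.6914] ((1.3145437240600586, -3.693328857421875), (23.479652404785156, 33.670196533203125), 55.212276458740234)
```

View pics/fin.png

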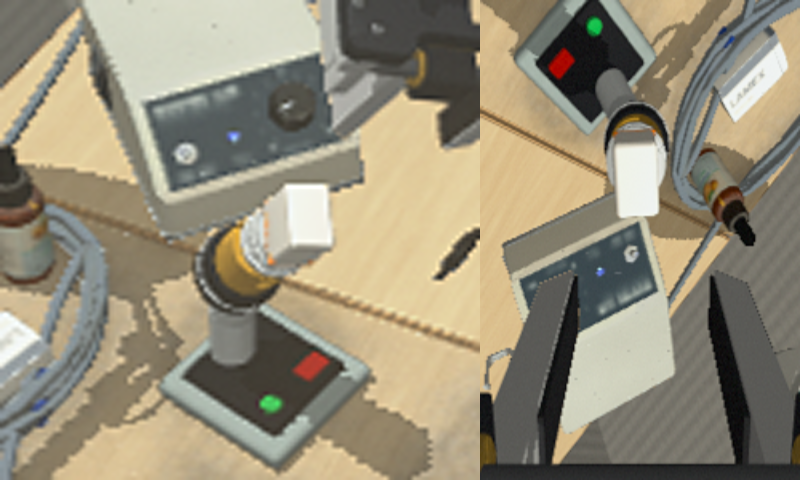

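The lamp stands in the holder, with the diffuser centred at (300,222) in the left view and the fingers clear. Its top is 59–60 mm from the mouth; locked should read 58.5 and unlocked 65. I hand in.

```bash
python3 -c "from bench import robot; print(robot.job_done())"
```

```text
the job is handed in; nothing more can be done
None
```

The bayonet lamp is locked in the inspection light's holder and let go, the drawer is left open, and I handed the job in at about 21 s; no verdict was returned.

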